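# Open the touch-latch nursery cupboard

### The job

Open the sage-green cupboard for me, hands off everything else: its door has no handle, so press it in gently near its free edge until the push catch lets go and the door springs ajar, then put a fingertip behind the door and push it wide open, about square to the cupboard. Grip nothing, keep the white cupboard shut, leave the other things on the dresser where they stand, and finish clear of the door.

Things in the scene. Friction and masses are not known exactly. Their poses are not given: they have to be found in the camera images.
- sage_box: Sage-green cupboard, fixed: 180 mm wide, 160 deep without its door, 200 high; sage top and sides, birch-ply door edge. Origin: centre of its underside, on the mat. Own x points from front to back (the door is on the -x side, facing the robot), y to the robot's left, z up. Its front panel edges lie at own x = -80 mm. A white twin stands 30 mm or more beside it.
- sage_door (a joint): Angle of the sage door about its upright hinge at the cupboard's left (+y) side, rad. 0 shut (rests within 0.005 of it); negative when pressed in, stop at -0.03 (5 mm at the free edge); positive when open, stop at 1.66. The catch lets go only when the door is pressed nearly to its inner stop: it gives at 3 to 5 N near the free edge, and 6 to 10 N brings it home. It does not latch again.
- sage_press (a point): Point on the door's outer face, 26 mm in from its free (right) edge and 30 mm below its top edge: a good place to press. Moves with the door. Its x axis points into the door (the pressing direction), y towards the hinge, z up. Draw back 120 mm after pressing: the spring then pushes the door out to 0.4 to 0.5 rad (free edge 70 to 85 mm off the cupboard).
- sage_hinge (a point): On the hinge line at the height of the door's top edge (198 mm above the cupboard's origin), in the plane of the door's inner face. Stays put; its axes turn with the door: x points out of the inner face (into the cupboard when shut), y from free edge to hinge, so the free edge is 176 mm along -y. The door turns clockwise seen from above as it opens.
- sage_edge (a point): Top corner of the door at its free edge, on the inner face. Moves with the door; same axes as sage_hinge. Once ajar, the door turns lightly (about 1 N at the edge) and stays where it is left. The whole door is a flat panel 176 mm wide, 184 mm high, 16 mm thick; shut, its inner face is 6 mm in front of the cupboard's panel edges.
- sage_inside (a point): Middle of the door's inner face, 30 mm below its top edge: push there or further out to swing the door. Axes as sage_hinge. The face is clear but for hinge cups near the hinge, a steel strike 112 to 130 mm below the top near the free edge, and the spring rod 107 mm below the top at mid-width. Pushing on inner and outer face at once, as a pinch does, is gripping.
- white_box: The white twin cupboard, same size, build and axes, also fixed; leave it shut.
- white_door (a joint): Angle of the white cupboard's door, rad, 0 shut, same behaviour as sage_door.
- bottle: Glass baby bottle with white twist cap and clear dome, 62 mm across, 170 mm tall, standing loose. Origin: centre of its underside, z up.
- dispenser: Formula dispenser: three stacked round tiers (mint, cream, blush) under a white spout lid, 92 mm across, 156 mm tall, loose. Origin: centre of its underside.
- monitor: White baby-monitor camera: round foot 80 mm across, ball head with black lens, 145 mm tall, loose. Origin: centre of its underside.
- teether: Beige silicone teether lying flat: ring 76 mm across with two ears, about 115 mm long, 16 mm thick, loose. Origin: under the ring's centre; x points to the ears.
- cream_jar: Blush cream jar with white lid, 66 mm across, 53 mm tall, loose. Origin: centre of its underside.
- hairbrush: Wooden baby hairbrush, about 170 mm long, 40 mm wide, 28 mm high, bristles down, loose. Origin: under its middle; x points to the bristles.

How it is judged:
By the outcome, as a careful person would: the job done as asked, in the order asked, and still so for the second after the job is handed in, with the robot touching nothing.
It also fails if it takes over 51 s, if anything falls off the work surface, if the arm or the gripper's body presses on something with over 40 N, if the wrist force passes 120 N, or if a joint passes its speed limit or range.

### The arm

A 7-joint arm with a two-finger parallel gripper is mounted at the origin on the work surface. World frame = base frame: x ahead of the robot, y to its left, z up, the work surface at z = 0. Lengths are in m, angles in rad, forces in N, time in s.
With the tool pointing down it reaches from about 0.4 to 0.85 m from the base axis. Payload 10.4 kg.
Tool frame: the origin (TCP) lies midway between the tips of the shut fingers; the grasp point (between the pads) lies 19 mm behind it; y points along the fingers, x is the direction in which the jaws open and shut, and the axes are right-handed (so a half turn about y gives the same grasp; the last joint's range is limited). The gripper opens to 87 mm and grips with 3 to 60 N. Pads are 19 mm wide; open, the fingers measure 117 mm over their backs; the gripper's body (75 mm by 190 mm) begins 51 mm behind the grasp point.
Start: joints at [1.188, 0.332, -0.065, 1.46, 0.022, 1.35, -0.088], TCP at [0.22, -0.585, 0.223] pointing down, gripper open.
Joint ranges: [-2.6, 2.6], [-0.5, 2.12], [-1.47, 1.34], [0.16, 2.42], [-1.27, 4.41], [0.06, 2.06], [-2.6, 2.6]. Speed limits (rad/s): [2.22, 2.22, 2.79, 2.79, 3.14, 3.14, 3.14].

### API

Orientations are given as a unit quaternion [x, y, z, w].
In Python, from bench import r gives the robot as it stands. The module is installed in compiled form; this text tells all that it offers.
- The arm moves only by the tool arm_command, never from a script. Its argument "deltas" is one flat list of numbers, 6 for each row, row after row: the shift along the tool's x, y, z in m, then the turn, a rotation vector about the tool's x, y, z in degrees. In form: [tx, ty, tz, ax, ay, az, tx, ty, tz, ax, ay, az, ...]. A call has 1 to 8 rows; each row is the pose to reach, as a shift and turn from the pose commanded when the call began, along the tool's axes at that moment; what a row does not reach only later rows make up. A row lasts 1/8 s, in which the tool goes at most 62.5 mm and 10.7 degrees, less where a joint would pass 70% of its speed; a pose out of reach is approached as far as the arm can. A call with a gripper value outside its range is refused whole. "hand" is the opening, from 0 (shut) to 1 (fully open), set as the call begins (left out, the last holds). The fingers move at their own pace and stop on an object; "grip_force" is the grip in N (left out, the last holds). Time passes only in rows, so rows that repeat a pose let the fingers close. It gives the time, the measured TCP pose, the force and the opening at its end, in the units of the state.
- r.read_state(): the state, without advancing time (a new reading comes with each control period).
- r.camera(name): name is "side" or "top" or "wrist"; returns a dict with "image" (420x560x3 uint8, red, green, blue), "intrinsics" (3x3 intrinsics, pixels), "world_from_camera" (4x4, takes a point from camera to world coordinates); the wrist camera has in their place "hand_eye" (4x4, takes a point from camera to tool coordinates, whose origin is the TCP and whose axes are the tool frame's). Camera axes: x right, y down, z forward; pixel columns grow to the right and rows downward; lengths in m; the calibration is good to about 2 mm. The wrist camera is an equidistant fisheye: a pixel r from the principal point sees the ray r / f radians off the axis. A picture is of the moment at which its call begins: read the wrist's pose just before it. There is no depth.
- r.close_job(): hands the job in, once; it reports no verdict.
Trained networks look in a picture, given as the dict that the camera call returned (one of the last four; its "shot" number tells which), for a name from the list of things; names that differ only in an ending like _2 or _b are one class to them, and where a whole thing is asked for, a point or a joint stands for the part that bears it (a point fixed in the world has none). Each returns a list of dicts, best first, with "conf" (0 to 1); they miss things now and then, are a little off and sometimes report something else, mostly with a low value. They report only what shows in the picture. A call takes as long as a camera call.
- r.boxes_of(picture, query): "centre" ([row, column] in pixels, amid what is visible of it).
- r.regions_of(picture, query): "region" (420x560 bool, what is visible of it) and "centre" ([row, column] in pixels, amid what is visible of it).
The state is a dict: "time": time; "joint_positions": joint angles; "joint_vel": joint speeds; "joint_torque": joint torques, N m; "ee_pos": TCP position; "eef_rot": TCP orientation; "ft_force": force on the tool from outside, world axes, zero at the start; "torque": the same for the moment, N m; "width": finger opening in m.
Only numpy, scipy, OpenCV 4.12 (cv2) and the standard library are available. Lean on these libraries where they do the work, as an engineer would, in place of code of your own. Each camera call takes 0.05 s, during which the arm holds its last target.

## Working session

There is one attempt and no reset: what is moved stays moved. The work goes in short steps, Python scripts to look and compute and a tool call to move; the robot and the scene stay as the last step left them, time stands still between calls to the robot, and variables do not carry over. Pictures are saved under pics/ and viewed, and the job is handed in when it is done.

Besides the shell and the picture viewer there is one more tool, called as name(argument=value, ...) on one line, values as JSON. arm_command: Moves the arm, as the interface text tells. Its arguments: {"type":"object","properties":{"deltas":{"type":"array","items":{"type":"number"}},"hand":{"type":"number"},"grip_force":{"type":"number"}},"required":["deltas"]}

```bash
mkdir -p pics; ls
python3 - <<'E'
from bench import r
import cv2, numpy as np, pickle
s=r.read_state(); print({k:np.round(v,4).tolist() for k,v in s.items()})
d={}
for n in ["side","top"]:
    c=r.camera(n); cv2.imwrite(f"pics/{n}0.png",c["image"][:,:,::-1])
    print(n,np.round(c["intrinsics"],1).tolist(),np.round(c["world_from_camera"],4).tolist())
    d[n]={k:c[k] for k in c}
    for q in ["sage_box","sage_door","white_box","bottle","dispenser","monitor","teether","cream_jar","hairbrush"]:
        try:
            b=r.boxes_of(c,q); print(n,q,[(np.round(x["centre"],1).tolist(),round(x["conf"],2)) for x in b[:2]])
        except Exception as e: print(q,e)
pickle.dump(d,open("d0.pkl","wb"))
E
```

```text
pics
{'time': 0.0, 'joint_positions': [1.1884, 0.3329, -0.0647, 1.4609, 0.0216, 1.3499, -0.0885], 'joint_vel': [0.0009, 0.0, 0.0012, -0.0017, -0.0014, 0.0, 0.0018], 'joint_torque': [0.0007, -62.3247, 0.0252, -38.9897, -0.0612, 0.0398, 0.0002], 'ee_pos': [0.2199, -0.5846, 0.2218], 'eef_rot': [-0.5811, 0.4029, -0.402, 0.5817], 'ft_force': [-0.4211, 0.1776, 0.2073], 'torque': [0.0251, -0.0062, 0.0089], 'width': 0.087}
side [[452.0, 0.0, 288.0], [0.0, 452.0, 210.5], [0.0, 0.0, 1.0]] [[0.7227, -0.651, 0.2323, 0.3063], [-0.6911, -0.6839, 0.2336, -0.244], [0.0068, -0.3294, -0.9442, 1.175], [0.0, 0.0, 0.0, 1.0]]
side sage_box [([227.3, 376.6], 0.75)]
side sage_door [([252.3, 351.6], 0.56)]
side white_box [([134.9, 286.5], 0.9)]
side bottle [([210.8, 178.9], 0.93), ([251.7, 350.6], 0.48)]
side dispenser [([399.9, 385.1], 0.68)]
side monitor [([135.6, 157.6], 0.83)]
side teether [([281.3, 233.4], 0.64)]
side cream_jar [([335.6, 288.8], 0.98)]
side hairbrush [([320.3, 428.9], 0.91)]
top [[430.3, 0.0, 279.6], [0.0, 430.3, 209.7], [0.0, 0.0, 1.0]] [[-0.0061, -0.9803, 0.1975, 0.2839], [-0.9998, 0.0025, -0.0188, 0.0032], [0.018, -0.1975, -0.9801, 1.3835], [0.0, 0.0, 0.0, 1.0]]
top sage_box [([186.0, 325.6], 0.33)]
top sage_door [([187.2, 325.9], 0.64)]
top white_box [([150.5, 213.0], 0.56)]
top bottle [([265.5, 199.5], 0.68), ([234.5, 127.8], 0.35)]
top dispenser [([250.5, 420.2], 0.76), ([186.9, 324.5], 0.74)]
top monitor [([235.5, 129.6], 0.76)]
top teether [([270.4, 271.9], 0.64)]
top cream_jar [([267.6, 334.9], 0.61)]
top hairbrush [([180.8, 400.7], 0.86)]
```

View pics/side0.png

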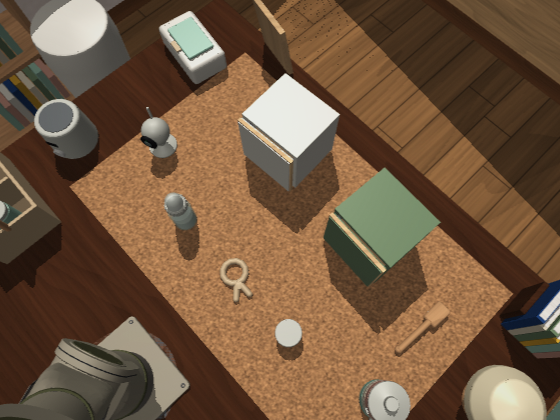

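View pics/top0.png

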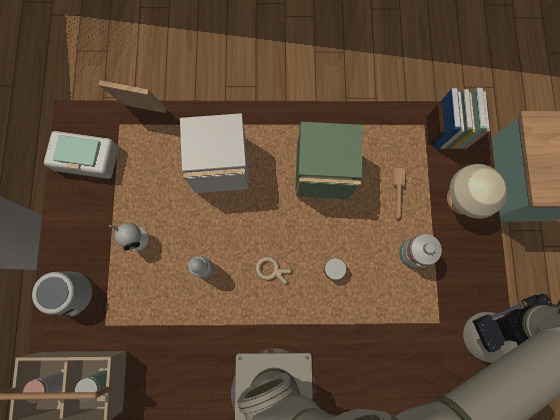

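Run:
```python
import cv2, pickle
d=pickle.load(open("d0.pkl","rb"))
a=d["side"]["image"][160:300,315:450,::-1]; b=d["top"]["image"][110:210,285:375,::-1]
cv2.imwrite("pics/cs.png",cv2.resize(a,None,fx=4,fy=4,interpolation=cv2.INTER_CUBIC))
cv2.imwrite("pics/ct.png",cv2.resize(b,None,fx=6,fy=6,interpolation=cv2.INTER_CUBIC))
```

```text
(no output)
```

View pics/cs.png

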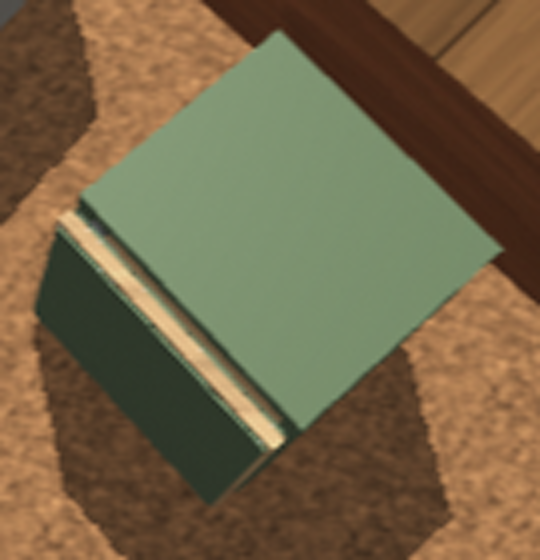

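View pics/ct.png

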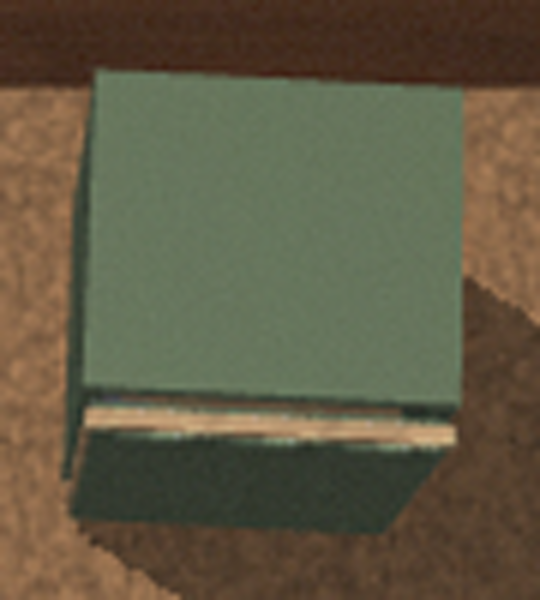

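```bash
cat > fit.py <<'E'
import pickle,numpy as np
from scipy.optimize import least_squares
d=pickle.load(open("d0.pkl","rb"))
P={"side":([(280,30),(503,248),(302,430),(82,195)],4,(315,160)),"top":([(95,69),(462,88),(460,405),(84,385)],6,(285,110))}
L=np.array([[.08,.09],[.08,-.09],[-.08,-.09],[-.08,.09]])
def proj(n,X):
    T=np.linalg.inv(d[n]["world_from_camera"]); c=X@T[:3,:3].T+T[:3,3]; K=d[n]["intrinsics"]
    return (c@K.T)[:,:2]/c[:,2:]
def res(p,ns=("side","top")):
    x,y,t,z=p; c,s=np.cos(t),np.sin(t); W=np.c_[L@np.array([[c,s],[-s,c]])+[x,y],np.full(4,z)]
    o=[]
    for n in ns:
        q,sc,of=P[n]; uv=(np.array(q)+.5)/sc-.5+of
        o.append((proj(n,W)-uv).ravel())
    return np.concatenate(o)
for ns in [("side","top"),("side",),("top",)]:
    f=least_squares(lambda p:res(p,ns),[.6,-.1,0,.2]); print(ns,f.x.round(4),np.round(f.fun,1))
E
python3 fit.py
```

```text
('side', 'top') [ 0.7019 -0.1674 -0.053   0.2014] [-0.1 -0.2  0.1  0.4  0.3  0.2 -0.4  0.1 -0.1 -0.1  0.  -0.1 -0.1 -0.3
 -0.4 -0.1]
('side',) [ 0.7038 -0.1669 -0.0536  0.1974] [-0.  -0.1 -0.1  0.3  0.3 -0.1 -0.1 -0.1]
('top',) [ 0.7019 -0.168  -0.0521  0.2003] [ 0.   0.1  0.1  0.   0.  -0.2 -0.2  0. ]
```

```bash
cat > h.py <<'E'
import numpy as np
from scipy.spatial.transform import Rotation as R
B=np.array([.7022,-.1672,.0012]); YAW=-.053
Rb=R.from_euler('z',YAW).as_matrix()
def own(p): return B+Rb@np.array(p)
def ang(y): # tool down, tool x = world dir at yaw y
    x=np.array([np.cos(y),np.sin(y),0]); yy=np.array([0,0,-1.]); return np.c_[x,yy,np.cross(x,yy)]
def delta(s,p,Rt):
    R0=R.from_quat(s["eef_rot"]).as_matrix(); 
    return np.r_[R0.T@(np.array(p)-s["ee_pos"]), R.from_matrix(R0.T@Rt).as_rotvec(degrees=True)]
E
python3 - <<'E'
from h import *
from fit import d,proj
import cv2
from bench import r
s=r.read_state(); print(R.from_quat(s["eef_rot"]).as_matrix().round(3))
print("press",own([-.102,-.062,.168]).round(4),"hinge",own([-.086,.088,.198]).round(4))
def ray(n,uv,z):
    T=d[n]["world_from_camera"];v=T[:3,:3]@np.linalg.solve(d[n]["intrinsics"],[*uv,1]);o=T[:3,3];return (o+v*(z-o[2])/v[2]).round(3)
for n,uv,z in [("bottle",(199.5,265.5),.1),("disp",(420,250),.1),("jar",(335,268),.05),("brush",(400,181),.02),("teether",(272,270),.01),("whiteFR",(247,183),.2)]: print(n,ray("top",uv,z))
for y in (YAW+np.pi/2,YAW-np.pi/2): 
    print(y, delta(s,own([-.16,-.062,.27]),ang(y)).round(3))
E
```

```text
('side', 'top') [ 0.7019 -0.1674 -0.053   0.2014] [-0.1 -0.2  0.1  0.4  0.3  0.2 -0.4  0.1 -0.1 -0.1  0.  -0.1 -0.1 -0.3
 -0.4 -0.1]
('side',) [ 0.7038 -0.1669 -0.0536  0.1974] [-0.  -0.1 -0.1  0.3  0.3 -0.1 -0.1 -0.1]
('top',) [ 0.7019 -0.168  -0.0521  0.2003] [ 0.   0.1  0.1  0.   0.  -0.2 -0.2  0. ]
[[ 0.352  0.     0.936]
 [-0.936 -0.     0.352]
 [ 0.    -1.     0.   ]]
press [ 0.5971 -0.2237  0.1692] hinge [ 0.621  -0.0748  0.1992]
bottle [0.375 0.216 0.1  ]
disp [ 0.418 -0.443  0.1  ]
jar [ 0.369 -0.192  0.05 ]
brush [ 0.654 -0.42   0.02 ]
teether [0.366 0.002 0.01 ]
whiteFR [0.6   0.073 0.2  ]
1.5177963267948966 [-2.29000e-01 -4.90000e-02  4.27000e-01  4.00000e-03 -1.56344e+02
  3.00000e-03]
-1.6237963267948965 [-2.2900e-01 -4.9000e-02  4.2700e-01 -2.0000e-03  2.3656e+01  3.0000e-03]
```

arm_command(deltas=[0,-0.03,0,0,0,0,-0.02,-0.05,0.04,0,3,0,-0.05,-0.05,0.09,0,6,0,-0.075,-0.05,0.14,0,9,0,-0.1,-0.05,0.185,0,12,0,-0.12,-0.05,0.23,0,14,0,-0.14,-0.05,0.27,0,17,0,-0.16,-0.05,0.31,0,19,0], hand=0)

```text
time: 2.0
ee_pos: [0.4548, -0.3249, 0.2728]
eef_rot: [0.507, -0.493, 0.493, -0.507]
ft_force: [0.4, -0.3, 0.4]
width: 0.0152
```

```bash
sed -i 's/^for ns in/if __name__=="__main__":\n  for ns in/; s/^    f=least/      f=least/' fit.py
python3 - <<'E'
from h import *
from bench import r
s=r.read_state()
Rt=ang(YAW-np.pi/2)@R.from_euler('x',12,degrees=True).as_matrix()
print(s["width"],s["ft_force"].round(2) if hasattr(s["ft_force"],'round') else s["ft_force"])
for p in ([-.16,-.062,.26],[-.15,-.062,.165],[-.125,-.062,.165]): print(delta(s,own(p),Rt).round(3))
E
```

```text
0.01521268033434648 [ 0.38 -0.27  0.44]
[-0.102  0.012  0.087 11.975  4.555 -0.456]
[-0.101  0.107  0.097 11.975  4.555 -0.456]
[-0.099  0.107  0.122 11.975  4.555 -0.456]
```

arm_command(deltas=[-0.05,0.005,0.04,4,2,0,-0.1,0.01,0.075,8,4,0,-0.101,0.04,0.085,12,4.5,-0.5,-0.101,0.075,0.092,12,4.5,-0.5,-0.101,0.107,0.097,12,4.5,-0.5,-0.101,0.107,0.097,12,4.5,-0.5])

```text
time: 2.75
ee_pos: [0.5467, -0.2217, 0.1633]
eef_rot: [0.434, -0.457, 0.562, -0.535]
ft_force: [-0.2, 0.0, 0.4]
width: 0.0004
```

Run:
```python
from h import *
from bench import r
import cv2
s=r.read_state()
print(s["width"],np.round(s["ft_force"],2),Rb.T@(s["ee_pos"]-B))
Rt=ang(YAW-np.pi/2)@R.from_euler('x',12,degrees=True).as_matrix()
for p in ([-.112,-.062,.165],[-.125,-.062,.165]): print(delta(s,own(p),Rt).round(4))
for n in ("side","wrist"):
    c=r.camera(n); cv2.imwrite(f"pics/{n}1.png",c["image"][:,:,::-1])
```

```text
0.0004023948228925664 [-0.23  0.04  0.43] [-0.15236085 -0.06265189  0.16213943]
[-0.0005  0.0054  0.0401  0.2232  0.1408 -0.1037]
[-0.0006  0.0028  0.0274  0.2232  0.1408 -0.1037]
```

View pics/side1.png

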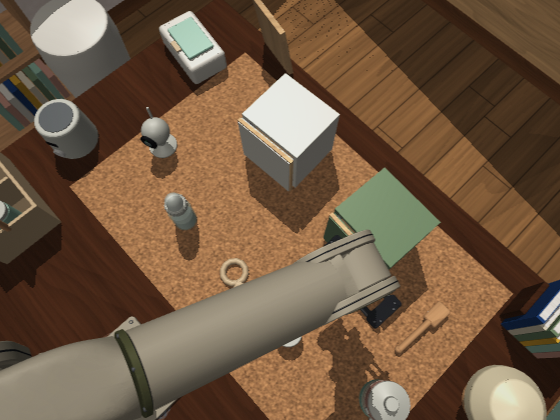

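View pics/wrist1.png

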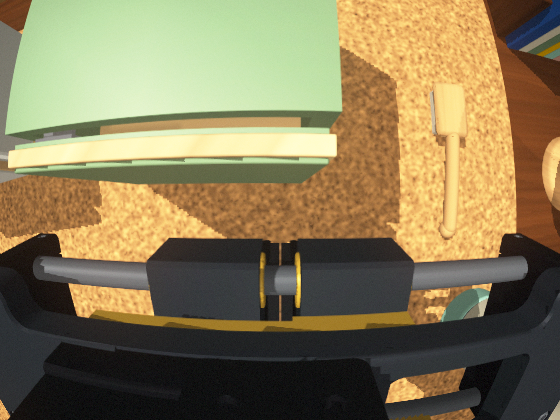

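arm_command(deltas=[0,0.001,0.012,0,0,0,0,0.003,0.024,0,0,0,0,0.004,0.03,0,0,0,0,0.0045,0.034,0,0,0,0,0.0045,0.034,0,0,0])

```text
time: 3.48
ee_pos: [0.5823, -0.224, 0.1681]
eef_rot: [0.434, -0.456, 0.563, -0.535]
ft_force: [-0.1, -0.4, -0.0]
width: 0.0005
```

arm_command(deltas=[0,0.0002,0.001,0,0,0,0,0.0004,0.002,0,0,0,0,0.0006,0.003,0,0,0,0,0.0008,0.004,0,0,0])

```text
time: 3.98
ee_pos: [0.5859, -0.2245, 0.1682]
eef_rot: [0.434, -0.456, 0.563, -0.535]
ft_force: [-3.5, -0.4, 1.2]
width: 0.0004
```

arm_command(deltas=[0,0.0002,0.001,0,0,0,0,0.0004,0.002,0,0,0])

```text
time: 4.22
ee_pos: [0.588, -0.2247, 0.1682]
eef_rot: [0.434, -0.456, 0.563, -0.535]
ft_force: [-4.3, -0.9, 2.9]
width: 0.0002
```

arm_command(deltas=[0,0.0002,0.001,0,0,0,0,0.0002,0.001,0,0,0])

```text
time: 4.47
ee_pos: [0.5893, -0.2248, 0.1682]
eef_rot: [0.434, -0.456, 0.564, -0.535]
ft_force: [-3.0, -1.8, -0.1]
width: 0.0003
```

arm_command(deltas=[0,0.0002,0.001,0,0,0,0,0.0002,0.001,0,0,0])

```text
time: 4.72
ee_pos: [0.5899, -0.2249, 0.1682]
eef_rot: [0.434, -0.456, 0.563, -0.535]
ft_force: [-4.9, -2.3, 2.7]
width: 0.0005
```

arm_command(deltas=[0,0.0002,0.001,0,0,0,0,0.0002,0.001,0,0,0])

```text
time: 4.97
ee_pos: [0.5902, -0.225, 0.1681]
eef_rot: [0.434, -0.457, 0.563, -0.535]
ft_force: [-9.6, -1.1, 3.6]
width: 0.0002
```

arm_command(deltas=[0,-0.003,-0.015,0,0,0,0,-0.01,-0.045,0,0,0,0,-0.017,-0.08,0,0,0,0,-0.025,-0.12,0,0,0,0,-0.025,-0.12,0,0,0])

```text
time: 5.6
ee_pos: [0.4667, -0.2186, 0.168]
eef_rot: [0.433, -0.456, 0.564, -0.535]
ft_force: [-1.1, -0.4, 0.2]
width: 0.0004
```

Run:
```python
from h import *
from bench import r
import cv2
for n in ("top","wrist"):
    c=r.camera(n); cv2.imwrite(f"pics/{n}2.png",c["image"][:,:,::-1])
s=r.read_state()
print(np.round(s["ft_force"],2),s["ee_pos"],Rb.T@(s["ee_pos"]-B))
```

```text
[ 0.77 -0.2  -0.77] [ 0.46922132 -0.21824358  0.16846273] [-0.22994749 -0.06331399  0.16726273]
```

View pics/top2.png

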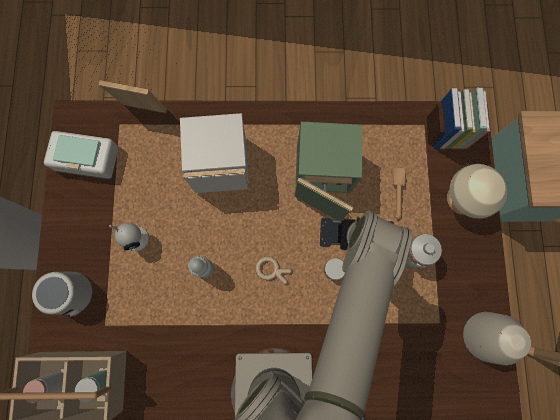

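View pics/wrist2.png

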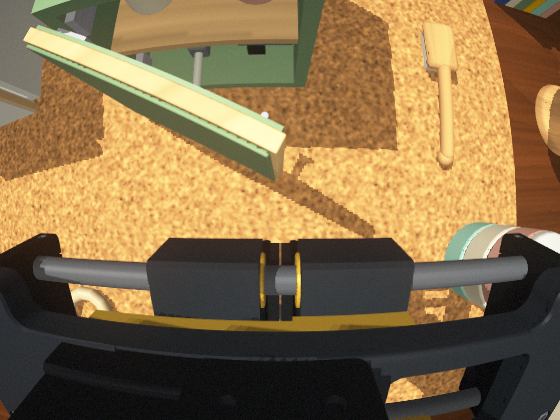

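Run:
```python
from h import *
from fit import d,proj
import cv2
im=cv2.imread("pics/top2.png"); S=6
c=cv2.resize(im[160:240,285:375],None,fx=S,fy=S,interpolation=cv2.INTER_CUBIC)
for a,col in ((.4,(0,0,255)),(.45,(255,0,0)),(.5,(0,255,255))):
    H=np.array([-.086,.088]);dd=np.array([-np.sin(a),-np.cos(a)]);n=np.array([np.cos(a),-np.sin(a)])
    pts=[H+s*dd+o*n for s,o in ((0,0),(.176,0),(.176,-.016))]
    uv=proj("top",np.array([own([*p,.198]) for p in pts]))
    cv2.polylines(c,[(((uv-[285,160])+.5)*S).astype(int)],False,col,1)
cv2.imwrite("pics/ov.png",c)
s=__import__("bench").r.read_state()
Rt=ang(YAW-np.pi/2)
def P(a,s_,o):
    return np.array([-.086,.088])+s_*np.array([-np.sin(a),-np.cos(a)])+o*np.array([np.cos(a),-np.sin(a)])
for q in ([-.23,-.063,.265],[*P(.45,.14,.035),.265],[*P(.45,.14,.035),.165]): print(np.round(q,3),delta(s,own(q),Rt).round(3))
```

```text
[-0.23  -0.063  0.265] [ -0.     -0.096   0.02  -12.118   0.141   0.06 ]
[-0.115 -0.053  0.265] [-1.0000e-02 -7.2000e-02  1.3300e-01 -1.2118e+01  1.4100e-01  6.0000e-02]
[-0.115 -0.053  0.165] [-1.0000e-02  2.6000e-02  1.1200e-01 -1.2118e+01  1.4100e-01  6.0000e-02]
```

View pics/ov.png

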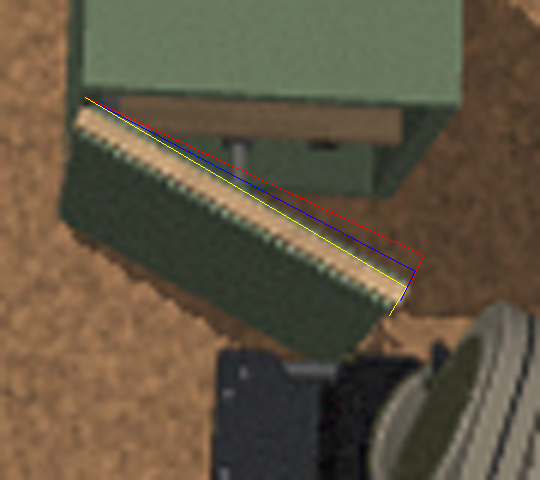

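arm_command(deltas=[0,-0.05,0.01,-6,0,0,0,-0.096,0.02,-12,0,0,0,-0.096,0.02,-12,0,0,-0.003,-0.088,0.06,-12,0,0,-0.007,-0.08,0.1,-12,0,0,-0.01,-0.072,0.132,-12,0,0,-0.01,-0.072,0.132,-12,0,0])

```text
time: 6.58
ee_pos: [0.5852, -0.2125, 0.2635]
eef_rot: [-0.488, 0.513, -0.511, 0.488]
ft_force: [-1.1, -0.6, 0.1]
width: 0.0002
```

Run:
```python
from h import *
from bench import r
import cv2
for n in ("wrist","side"):
    c=r.camera(n); cv2.imwrite(f"pics/{n}3.png",c["image"][:,:,::-1])
s=r.read_state()
print(np.round(s["ft_force"],2),Rb.T@(s["ee_pos"]-B),R.from_quat(s["eef_rot"]).as_matrix().round(2))
```

```text
[-0.73 -0.51 -0.19] [-0.11615955 -0.05275551  0.2634701 ] [[-0.05 -0.    1.  ]
 [-1.    0.   -0.05]
 [-0.   -1.   -0.  ]]
```

View pics/wrist3.png

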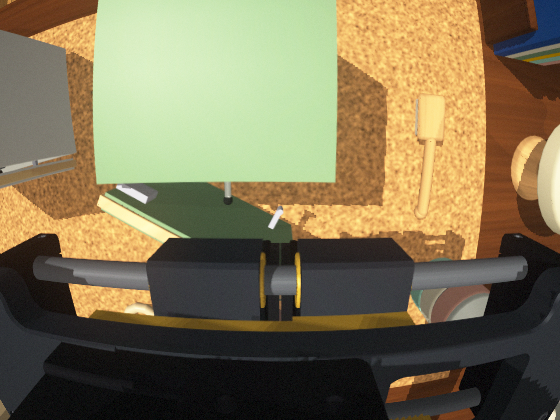

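View pics/side3.png

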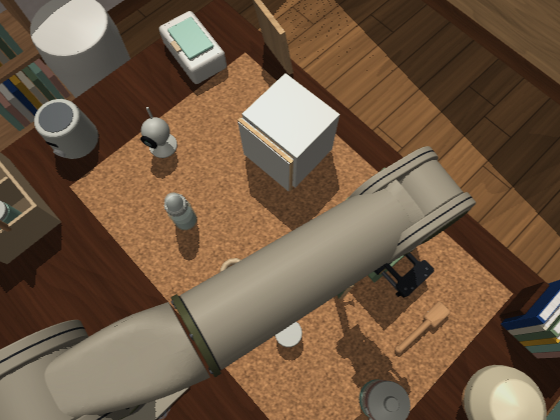

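arm_command(deltas=[0,0.03,0,0,0,0,0,0.06,0,0,0,0,0,0.075,0,0,0,0,0,0.075,0,0,0,0])

```text
time: 7.18
ee_pos: [0.5827, -0.2143, 0.1903]
eef_rot: [-0.487, 0.513, -0.512, 0.487]
ft_force: [-0.3, -0.2, 0.5]
width: 0.0007
```

arm_command(deltas=[0,0.01,0,0,0,0,0,0.02,0,0,0,0,0,0.02,0,0,0,0])

```text
time: 7.55
ee_pos: [0.583, -0.2141, 0.1699]
eef_rot: [-0.487, 0.513, -0.512, 0.487]
ft_force: [-0.3, 0.6, 0.0]
width: 0.0005
```

Run:
```python
from h import *
from bench import r
s=r.read_state()
print(np.round(s["ft_force"],2),Rb.T@(s["ee_pos"]-B))
R0=R.from_quat(s["eef_rot"]).as_matrix()
H=np.array([-.086,.088])
for a in np.arange(.5,1.64,.1).tolist()+[1.57]:
    o=.0095*np.cos(a)+.015*np.sin(a)
    p=H+.135*np.array([-np.sin(a),-np.cos(a)])+o*np.array([np.cos(a),-np.sin(a)])
    print(round(a,2),p.round(3),delta(s,own([*p,.168]),R0)[:3].round(3))
```

```text
[-0.32  0.57  0.02] [-0.11656308 -0.05312141  0.16867609]
0.5 [-0.137 -0.038] [-0.015  0.001 -0.02 ]
0.6 [-0.149 -0.033] [-0.021  0.001 -0.032]
0.7 [-0.16  -0.026] [-0.027  0.001 -0.043]
0.8 [-0.171 -0.019] [-0.035  0.001 -0.054]
0.9 [-0.181 -0.01 ] [-0.044  0.001 -0.064]
1.0 [-0.19  0.  ] [-0.053  0.001 -0.073]
1.1 [-0.198  0.011] [-0.064  0.001 -0.082]
1.2 [-0.206  0.023] [-0.076  0.001 -0.089]
1.3 [-0.212  0.036] [-0.089  0.001 -0.095]
1.4 [-0.216  0.049] [-0.102  0.001 -0.099]
1.5 [-0.22   0.063] [-0.116  0.001 -0.103]
1.6 [-0.221  0.077] [-0.131  0.001 -0.105]
1.57 [-0.221  0.073] [-0.126  0.001 -0.104]
```

arm_command(deltas=[-0.008,0,-0.01,0,0,0,-0.015,0,-0.02,0,0,0,-0.018,0,-0.026,0,0,0,-0.021,0,-0.032,0,0,0,-0.024,0,-0.038,0,0,0,-0.027,0,-0.043,0,0,0,-0.031,0,-0.049,0,0,0,-0.035,0,-0.054,0,0,0])

```text
time: 8.55
ee_pos: [0.5309, -0.1762, 0.1707]
eef_rot: [0.487, -0.512, 0.513, -0.487]
ft_force: [0.2, -0.6, 0.8]
width: 0.0004
```

arm_command(deltas=[-0.005,0,-0.005,0,0,0,-0.009,0,-0.01,0,0,0,-0.013,0,-0.015,0,0,0,-0.018,0,-0.019,0,0,0,-0.023,0,-0.024,0,0,0,-0.029,0,-0.028,0,0,0,-0.035,0,-0.032,0,0,0,-0.041,0,-0.035,0,0,0])

```text
time: 9.55
ee_pos: [0.4981, -0.1333, 0.1707]
eef_rot: [0.487, -0.512, 0.513, -0.487]
ft_force: [0.1, 0.1, 0.3]
width: 0.0001
```

Run:
```python
from h import *
from bench import r
import cv2
for n in ("top","wrist"):
    c=r.camera(n); cv2.imwrite(f"pics/{n}4.png",c["image"][:,:,::-1])
s=r.read_state()
print(np.round(s["ft_force"],2),Rb.T@(s["ee_pos"]-B))
R0=R.from_quat(s["eef_rot"]).as_matrix()
H=np.array([-.086,.088])
for a in np.arange(1.2,1.61,.05).tolist()+[1.57]:
    o=.0095*np.cos(a)+.015*np.sin(a)
    p=H+.135*np.array([-np.sin(a),-np.cos(a)])+o*np.array([np.cos(a),-np.sin(a)])
    print(round(a,2),p.round(3),delta(s,own([*p,.168]),R0)[:3].round(3))
```

```text
[-0.1   0.6   0.44] [-0.2055292   0.02348694  0.16949948]
1.2 [-0.206  0.023] [0.001 0.001 0.   ]
1.25 [-0.209  0.029] [-0.006  0.001 -0.003]
1.3 [-0.212  0.036] [-0.012  0.001 -0.006]
1.35 [-0.214  0.042] [-0.019  0.001 -0.008]
1.4 [-0.216  0.049] [-0.025  0.001 -0.011]
1.45 [-0.218  0.056] [-0.032  0.001 -0.012]
1.5 [-0.22   0.063] [-0.039  0.001 -0.014]
1.55 [-0.221  0.07 ] [-0.047  0.001 -0.015]
1.6 [-0.221  0.077] [-0.054  0.001 -0.016]
1.57 [-0.221  0.073] [-0.049  0.001 -0.015]
```

View pics/top4.png

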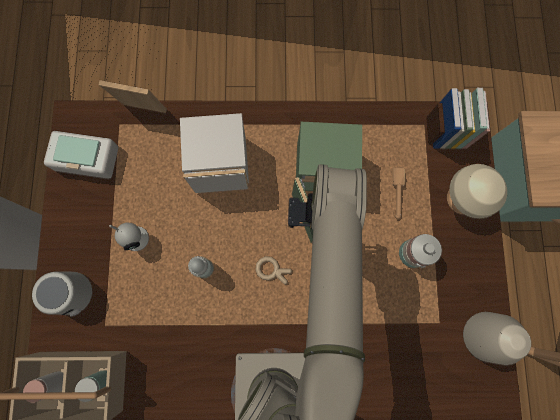

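View pics/wrist4.png

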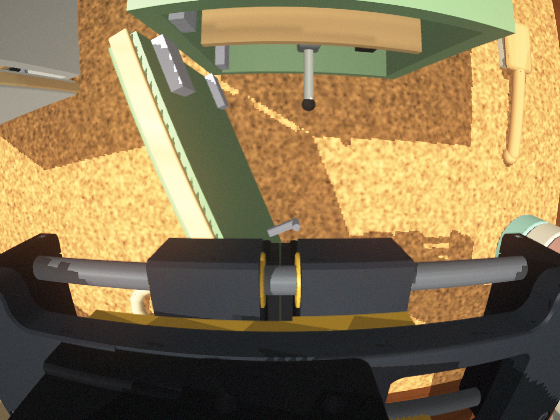

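arm_command(deltas=[-0.006,0,-0.003,0,0,0,-0.012,0,-0.006,0,0,0,-0.019,0,-0.008,0,0,0,-0.025,0,-0.011,0,0,0,-0.032,0,-0.012,0,0,0,-0.039,0,-0.014,0,0,0,-0.044,0,-0.015,0,0,0,-0.048,0,-0.015,0,0,0])

```text
time: 10.65
ee_pos: [0.4858, -0.0847, 0.1706]
eef_rot: [0.487, -0.512, 0.513, -0.487]
ft_force: [0.3, 0.1, 0.0]
width: 0.0006
```

Run:
```python
from h import *
from bench import r
import cv2
for n in ("wrist",):
    c=r.camera(n); cv2.imwrite(f"pics/{n}5.png",c["image"][:,:,::-1])
s=r.read_state()
print(np.round(s["ft_force"],2),Rb.T@(s["ee_pos"]-B))
print(np.round(c["hand_eye"],4).tolist(),np.round(c["intrinsics"],1).tolist())
```

```text
[-0.4   0.68  0.18] [-0.22040938  0.0713694   0.16944843]
[[1.0, -0.0002, -0.0003, 0.0003], [0.0002, -0.2489, 0.9685, -0.1626], [-0.0003, -0.9685, -0.2489, 0.0671], [0.0, 0.0, 0.0, 1.0]] [[325.2, 0.0, 279.8], [0.0, 325.2, 212.5], [0.0, 0.0, 1.0]]
```

View pics/wrist5.png

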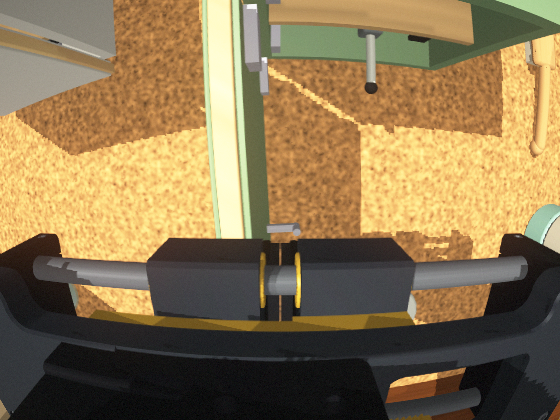

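```bash
cat >> h.py <<'E'
def wray(s,c_he,K,uv,z):
    K=np.array(K); q=np.array([(uv[0]-K[0,2]),(uv[1]-K[1,2])]); rr=np.linalg.norm(q); th=rr/K[0,0]
    v=np.r_[q/rr*np.sin(th),np.cos(th)]; T=np.array(c_he); R0=R.from_quat(s["eef_rot"]).as_matrix()
    v=R0@T[:3,:3]@v; o=np.array(s["ee_pos"])+R0@T[:3,3]; p=o+v*(z-o[2])/v[2]; return Rb.T@(p-B)
E
python3 - <<'E'
from h import *
from bench import r
s=r.read_state()
he=[[1.0, -0.0002, -0.0003, 0.0003], [0.0002, -0.2489, 0.9685, -0.1626], [-0.0003, -0.9685, -0.2489, 0.0671], [0,0,0,1]];K=[[325.2,0,279.8],[0,325.2,212.5],[0,0,1]]
for uv in ((230,5),(238,110),(247,235),(205,5),(212,110),(219,235)): print(uv,wray(s,he,K,uv,.199).round(4))
E
```

```text
(230, 5) [-0.098   0.0923  0.1978]
(238, 110) [-0.1446  0.0884  0.1978]
(247, 235) [-0.198   0.0855  0.1978]
(205, 5) [-0.0971  0.1032  0.1978]
(212, 110) [-0.1442  0.0993  0.1978]
(219, 235) [-0.1981  0.0979  0.1978]
```

arm_command(deltas=[-0.003,0,0,0,0,0,-0.005,0,0,0,0,0,-0.005,0,0,0,0,0])

```text
time: 11.08
ee_pos: [0.4861, -0.08, 0.1706]
eef_rot: [0.487, -0.512, 0.513, -0.487]
ft_force: [0.3, -0.0, 1.5]
width: 0.0008
```

arm_command(deltas=[0.01,0,0,0,0,0,0.03,0,0,0,0,0,0.06,0,0,0,0,0,0.06,-0.03,0,0,0,0,0.07,-0.08,0,0,0,0,0.1,-0.11,0,0,0,0,0.14,-0.12,-0.02,0,0,0,0.18,-0.12,-0.04,0,0,0])

```text
time: 12.08
ee_pos: [0.4364, -0.2599, 0.2918]
eef_rot: [0.487, -0.512, 0.513, -0.487]
ft_force: [0.8, -0.5, -0.4]
width: 0.0008
```

Run:
```python
from h import *
from bench import r
import cv2
for n in ("top","wrist","side"):
    c=r.camera(n); cv2.imwrite(f"pics/{n}6.png",c["image"][:,:,::-1])
    print(n,{q:[np.round(b["centre"],0).tolist() for b in r.boxes_of(c,q)[:1]] for q in ("bottle","dispenser","monitor","teether","cream_jar","hairbrush")} if n!="wrist" else "")
s=r.read_state()
print(s["time"],np.round(s["ft_force"],2),s["ee_pos"],Rb.T@(s["ee_pos"]-B))
```

```text
top {'bottle': [[265.0, 201.0]], 'dispenser': [], 'monitor': [[237.0, 129.0]], 'teether': [[268.0, 273.0]], 'cream_jar': [[268.0, 334.0]], 'hairbrush': [[173.0, 398.0]]}
wrist 
side {'bottle': [[212.0, 180.0]], 'dispenser': [[401.0, 383.0]], 'monitor': [[137.0, 159.0]], 'teether': [[279.0, 237.0]], 'cream_jar': [], 'hairbrush': [[321.0, 431.0]]}
12.825 [-0.04  0.11 -0.18] [ 0.43709212 -0.25757763  0.29068218] [-0.25994785 -0.10429486  0.28948218]
```

View pics/top6.png

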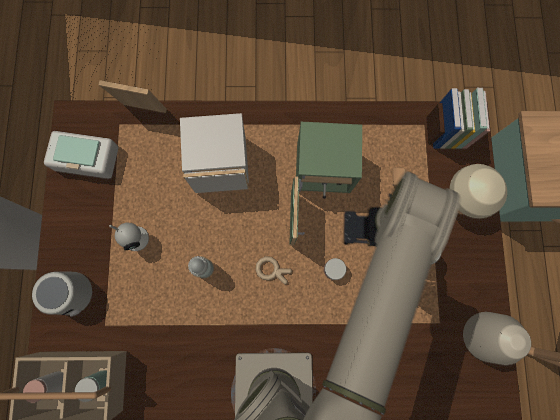

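View pics/wrist6.png

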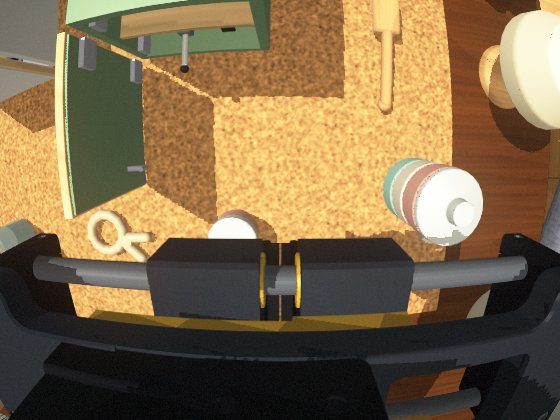

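View pics/side6.png

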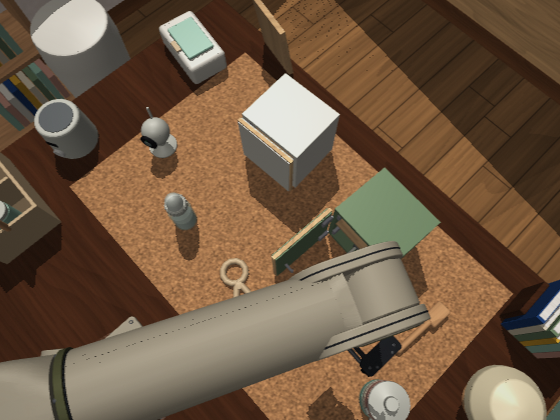

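Run:
```python
from h import *
from fit import d,proj
import cv2
im=cv2.imread("pics/top6.png"); S=6
c=cv2.resize(im[165:255,270:360],None,fx=S,fy=S,interpolation=cv2.INTER_CUBIC)
for a,col in ((1.5,(0,0,255)),(1.57,(255,0,0)),(1.64,(0,255,255))):
    H=np.array([-.086,.088]);dd=np.array([-np.sin(a),-np.cos(a)]);n=np.array([np.cos(a),-np.sin(a)])
    pts=[H+s*dd+o*n for s,o in ((0,0),(.176,0),(.176,-.016))]
    uv=proj("top",np.array([own([*p,.198]) for p in pts]))
    cv2.polylines(c,[(((uv-[270,165])+.5)*S).astype(int)],False,col,1)
cv2.imwrite("pics/ov2.png",c)
```

```text
(no output)
```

View pics/ov2.png

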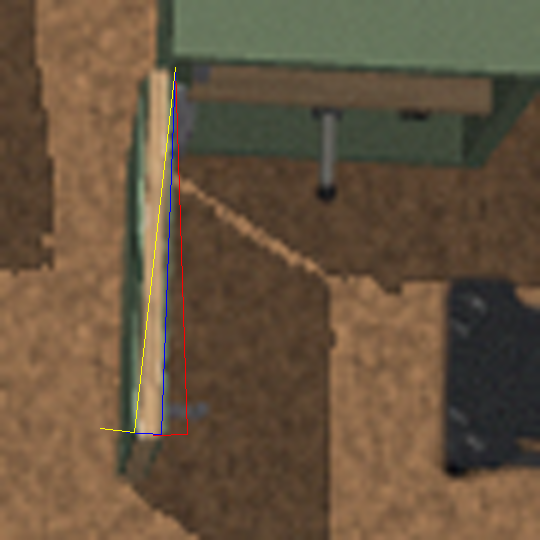

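```bash
python3 -c "
from bench import r
print(r.close_job())"
```

```text
the job is handed in; nothing more can be done
None
```

The sage-green cupboard is open, with its door about square to the cupboard, and I handed the job in at about 12.8 s.

- **Opening:** I pressed the door near its free edge with shut fingers, up to about 10 N. The catch let go and the door sprang to about 0.49 rad. I then lowered the fingertip in behind it and swept it open slowly.
- **Door angle:** In the last top picture the door lines up with about 1.57 rad. A wrist-picture estimate just before the final 5 mm nudge read a little less, 1.50 to 1.55 rad.
- **Clearance:** The gripper finished roughly 0.19 m to the side of the door and above it, with the measured force near zero. Nothing was gripped.
- **Other things:** The white cupboard still looks shut. The bottle, monitor and teether were found in both cameras within a few pixels of where they started.
- **Gaps in the checks:** The network missed the dispenser in the top view and the cream jar in the side view, where the arm was in the way. Each was found in place in the other view. The hairbrush read about 8 pixels off in the top view, where the arm partly hid it, but it was in place in the side view.

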